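# Knock the guide bushing out of the drill jig

### The job

Set the wooden drill jig over the knock-out stand so that the post enters the hole in its underside, and press it fully down onto the stand's base, firmly but never forcing it (keep well under 40 N), so that the post pokes the tight steel bushing up out of the jig. Then pull the bushing out and stand it on end in the parts tray, leaving the jig sitting flat on the stand. Leave the mug, the wooden knob and the hand tool alone.

Things in the scene. Friction and masses are not known exactly. Their poses are not given: they have to be found in the camera images.
- jig_center (a point): centre, half-way up, of the loose drill jig: pale hardwood block 100 mm long (its x), 46 mm wide (its y), 45 mm high (z up), about 0.28 kg, thin brass strip on its +x end. In its top middle a recess, 23 mm across, 22 mm deep, holds the bushing flush. Grip it across its width and keep the space above the middle free: the bushing rises 14 mm there. The two dark dots on top are only marks.
- bushing_center (a point): centre, half-way up, of the steel guide bushing: cylinder 22 mm across and 22 mm high (z its axis), 55 g, small dark bore. At the start flush in the jig's recess, its underside 23 mm above the jig's underside, held by two hidden spring plungers near the recess floor: pushing it up takes roughly 8 to 18 N over the first 9 mm, after which it is free.
- stand_top (a point): centre of the upper face of the fixed knock-out stand, a dark round iron base 130 mm across, 18 mm high (this point is 18 mm above the bench). A firm steel post, 12 mm across, rises 37 mm above this face, flat top with a 1.2 mm chamfer. The post is eccentric: its axis is 7 mm from this point, in a direction that differs every time and is not told by the pose. Find it by eye or by feel.
- tray: fixed low plywood parts tray, 130 mm (its x) by 110 mm (its y), 16 mm high, walls and floor about 6 mm thick; origin at the centre of its underside.
- mug: bystander: blue mug, 80 mm across, 85 mm high; origin at the centre of its underside.
- knob: bystander: turned dark wooden knob, 48 mm across, 56 mm high, standing; origin at the centre of its underside.
- chisel: bystander: lying hand tool with a wooden handle, about 0.2 m long; origin at the underside, its length along x.
- jig_hole (a point): mouth of the jig's access hole, in the middle of its underside, 22.5 mm below the jig's centre: round, 14 mm across with a 1.2 mm chamfer, 23 mm long up to the recess, concentric with it.
Things that resemble listed ones, but are neither listed nor needed, are in the scene too. Of the things that look like the tray, take the one that is farthest from the robot's base at the start.

How it is judged:
By the outcome, as a careful person would: the job done as asked, in the order asked, and still so for the second after the job is handed in, with the robot touching nothing.
It also fails if it takes over 67 s, if anything falls off the work surface, if the arm or the gripper's body presses on something with over 40 N, if the wrist force passes 120 N, or if a joint passes its speed limit or range.

### The arm

A 6-joint arm with a two-finger parallel gripper is mounted at the origin on the work surface. World frame = base frame: x ahead of the robot, y to its left, z up, the work surface at z = 0. Lengths are in m, angles in degrees, forces in N, time in s.
With the tool pointing down it reaches from about 0.375 to 0.9 m from the base axis. Payload 3.1 kg.
Tool frame: the origin (TCP) lies on the front face of the gripper's body, between the roots of the fingers; the fingertips stand 70 mm ahead of it and the grasp point (between the pads) lies 51 mm ahead of it (bot.tip_extent is the distance from the TCP to the fingertips, in m); z points along the fingers, x is the direction in which the jaws open and shut, and the axes are right-handed (so a half turn about z gives the same grasp; the last joint's range is limited). The gripper opens to 87 mm and grips with 3 to 60 N. Pads are 19 mm wide; open, the fingers measure 117 mm over their backs; the gripper's body (75 mm by 190 mm) begins 51 mm behind the grasp point.
Start: joints at [-76.232, 30.224, 82.088, -0, 67.689, -10.227], TCP at [0.254, -0.571, 0.292] pointing down, gripper open.
Joint ranges: [-176.69, 176.69], [-43.24, 126.21], [12.49, 139.97], [-82, 262], [0, 151.66], [-163.58, 163.58]. Speed limits (degrees/s): [159.86, 159.86, 180, 180, 180, 180].

### API

Orientations are given as a 3x3 rotation matrix whose columns are the frame's x, y, z axes.
In Python, from rig import bot, viewer, ticket gives the robot as it stands. The module is installed in compiled form; this text tells all that it offers.
- The arm moves only by the tool arm_command, never from a script. Its argument "targets" is a list of rows, each an object with "rot": the turn, a rotation vector about the tool's x, y, z in degrees, a list of three; "offset": the shift along the tool's x, y, z in cm, a list of three; "gripper": the closure, from 0 (fully open) to 1 (shut). A call has 1 to 8 rows; each row is the pose to reach, as a shift and turn from the pose commanded when the call began, along the tool's axes at that moment; what a row does not reach only later rows make up. A row lasts 1/10 s, in which the tool goes at most 50 mm and 8.59 degrees, less where a joint would pass 70% of its speed; a pose out of reach is approached as far as the arm can. A call with a gripper value outside its range is refused whole. The fingers move at their own pace and stop on an object; the grip force is fixed at half the most. Time passes only in rows, so rows that repeat a pose let the fingers close. It gives the time, the measured TCP pose, the force and the opening at its end, in the units of the state.
- bot.read_state(): the state, without advancing time (a new reading comes with each control period).
- viewer.capture(name): name is "scene" or "top"; returns a dict with "frame" (480x640x3 uint8, red, green, blue), "fx", "fy", "cx", "cy" (pixels), "view" (4x4, takes a point from world to camera coordinates). Camera axes: x right, y down, z forward; pixel columns grow to the right and rows downward; lengths in m; the calibration is good to about 2 mm. A picture is of the moment at which its call begins. There is no depth.
- ticket.hand_in(): hands the job in, once; it reports no verdict.
The state is a dict: "time_s": time; "joint_positions": joint angles; "qvel": joint speeds; "tau": joint torques, N m; "position": TCP position; "tcp_rot": TCP orientation; "force": force on the tool from outside, world axes, zero at the start; "moment": the same for the moment, N m; "opening": opening from 0.0 (shut) to 1.0 (fully open).
Only numpy, scipy, OpenCV 4.12 (cv2) and the standard library are available. Lean on these libraries where they do the work, as an engineer would, in place of code of your own. Each camera call takes 0.05 s, during which the arm holds its last target. There are 200 camera calls.

## Working session

There is one attempt and no reset: what is moved stays moved. The work goes in short steps, Python scripts to look and compute and a tool call to move; the robot and the scene stay as the last step left them, time stands still between calls to the robot, and variables do not carry over. Pictures are saved under pics/ and viewed, about 8 in all and at most 12, crops included, and the job is handed in when it is done.

Besides the shell and the picture viewer there is one more tool, called after ">>>" as name([rows], argument=value, ...), one row to a line, values as JSON. arm_command: Moves the arm, as the interface text tells. Its arguments: {"type":"object","properties":{"targets":{"type":"array"}},"required":["targets"]}

```bash
mkdir -p pics; cat > h.py <<'E'
import numpy as np, cv2
from rig import bot, viewer, ticket
def cap(n):
    c=viewer.capture(n); c['bgr']=cv2.cvtColor(c['frame'],cv2.COLOR_RGB2BGR); c['view']=np.array(c['view']); return c
def ray(c,u,v):
    R=c['view'][:3,:3];t=c['view'][:3,3]
    return -R.T@t, R.T@np.array([(u-c['cx'])/c['fx'],(v-c['cy'])/c['fy'],1])
def onz(c,u,v,z):
    o,d=ray(c,u,v); return o+d*(z-o[2])/d[2]
def proj(c,p):
    q=c['view'][:3,:3]@np.array(p)+c['view'][:3,3]; return np.array([c['fx']*q[0]/q[2]+c['cx'],c['fy']*q[1]/q[2]+c['cy']])
def tri(c1,p1,c2,p2):
    o1,d1=ray(c1,*p1);o2,d2=ray(c2,*p2)
    s=np.linalg.lstsq(np.c_[d1,-d2],o2-o1,rcond=None)[0]
    a,b=o1+s[0]*d1,o2+s[1]*d2; return (a+b)/2,np.linalg.norm(a-b)
E
python3 - <<'E'
from h import *
for n in("scene","top"):
    c=cap(n); cv2.imwrite(f"pics/{n}0.png",c['bgr']); print(n,ray(c,320,240),c['fx'])
s=bot.read_state();print(s['time_s'],s['position'],np.round(s['tcp_rot'],3),s['opening'],s['force'])
E
```

```text
scene (array([ 1.2704613 , -0.08120999,  0.80405342]), array([-0.67345727,  0.11444004, -0.73038825])) 576.5847907950637
top (array([0.46547803, 0.03435937, 0.93977391]), array([ 0.07223723,  0.00279741, -0.99738984])) 455.4019653517137
0.1 [ 0.25406029 -0.57045703  0.29139295] [[ 0.407 -0.914 -0.   ]
 [-0.914 -0.407  0.002]
 [-0.002 -0.    -1.   ]] 1.004654134759638 [-0.54871796  0.00824407  0.63301275]
```

View pics/scene0.png

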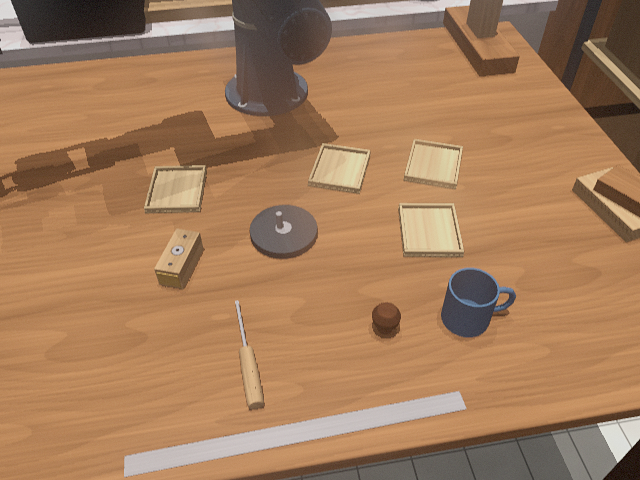

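View pics/top0.png

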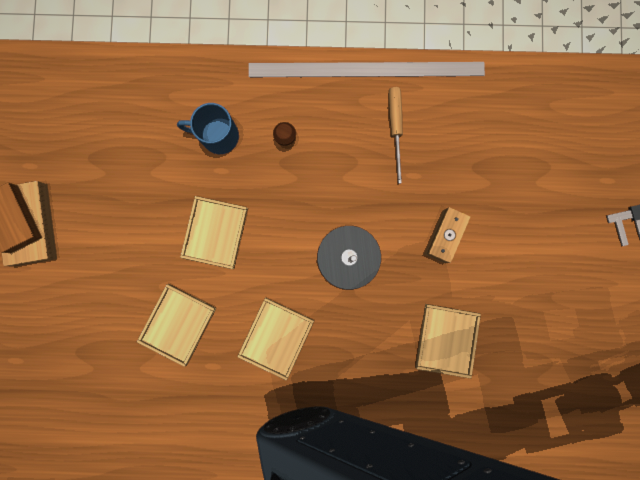

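The top view (up = +x, left = +y) shows the stand at (349,257), the jig at (449,235) and four trays at (214,233), (176,325), (276,338) and (448,341). The mug is at (213,129), the knob at (285,135) and the chisel at (397,135).

```bash
python3 - <<'E'
from h import *
T=cap("top");S=cap("scene")
hsv=cv2.cvtColor(T['bgr'],cv2.COLOR_BGR2HSV)
for n,p in dict(A=(214,233),B=(176,325),C=(276,338),D=(448,341)).items():
    w=onz(T,*p,.016);print(n,w.round(4),np.hypot(w[0],w[1]).round(4))
for n,C,p in(("S",S,(284,231)),("T",T,(349,257))): 
    g=C['bgr'];h=cv2.cvtColor(g,cv2.COLOR_BGR2HSV)
    m=((h[...,1]<70)&(h[...,2]<110)).astype(np.uint8)
    m=cv2.morphologyEx(m,cv2.MORPH_CLOSE,np.ones((9,9)))
    k,l,st,ce=cv2.connectedComponentsWithStats(m); i=l[p[1]+15,p[0]+15]
    ct=max(cv2.findContours((l==i).astype(np.uint8),0,1)[0],key=cv2.contourArea); ct=cv2.convexHull(ct)
    e=cv2.fitEllipse(ct);print(n,st[i],e,onz(C,*e[0],.018 if n=="T" else .012))
def brt(C,b,sc):
    x,y,w,h=b;return cv2.resize(C['bgr'][y:y+h,x:x+w],None,fx=sc,fy=sc,interpolation=cv2.INTER_CUBIC)
a=brt(T,(310,218,80,80),5);b=brt(S,(245,195,80,80),5);c=brt(T,(410,195,80,40*2),5)[:,:400]; d=brt(S,(145,220,80,80),5)
o=np.vstack([np.hstack([a,b]),np.hstack([c,d])]);cv2.imwrite("pics/c1.png",cv2.resize(o,(600,600)))
E
```

```text
A [0.5411 0.2533 0.016 ] 0.5974
B [0.3537 0.3217 0.016 ] 0.4781
C [0.3334 0.1199 0.016 ] 0.3543
D [ 0.3367 -0.2241  0.016 ] 0.4044
S [     0      0    640    480 277812] ((353.2143249511719, 254.7061309814453), (585.378662109375, 992.14794921875), 85.32293701171875) [0.58734169 0.09649778 0.012     ]
T [ 318  226   63   63 3137] ((348.6843566894531, 257.17913818359375), (62.978694915771484, 63.07952880859375), 140.9316864013672) [ 0.498906   -0.02197595  0.018     ]
```

View pics/c1.png

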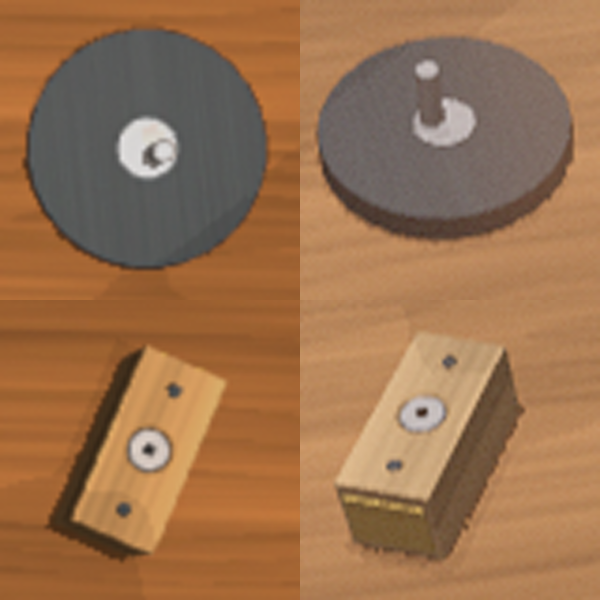

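The crop confirms the stand, whose post sits off-centre at about top (353,258) / scene (279,213). It also confirms the jig, with its bushing at top (449.5,234.5) / scene (177,250). Of the trays A 0.597 m, B 0.478, C 0.354 and D 0.404 from the base, A at (214,233) is the farthest, so it is the target.

```bash
python3 - <<'E'
from h import *
T=cap("top");S=cap("scene")
def cen(C,u,v,r,f):
    u0,v0=int(u)-r,int(v)-r; b=C['bgr'][v0:v0+2*r+1,u0:u0+2*r+1].astype(float).mean(2)
    w=np.clip(f(b),0,None); Y,X=np.mgrid[v0:v0+2*r+1,u0:u0+2*r+1]; return np.array([(X*w).sum()/w.sum(),(Y*w).sum()/w.sum()])
cr=lambda x,y,x0,y0:(x0+(x+.5)/3.75-.5,y0+(y+.5)/3.75-.5)
# post top
pt=cr(162,152,310,218);ps=cr(128,69,245,195)
print("post tri",tri(T,pt,S,ps), onz(T,*pt,.055),onz(S,*ps,.055))
bt=cen(T,*cr(149,149,410,195),3,lambda b:b.max()-b-60); bs=cen(S,*cr(122,113,145,220),3,lambda b:b.max()-b-60)
print(bt,bs,"bush tri",tri(T,bt,S,bs),onz(T,*bt,.045),onz(S,*bs,.045))
for C,ps_ in((T,[cr(174,90,410,195),cr(124,210,410,195)]),(S,[cr(95,165,145,220),cr(149,61,145,220)])):
    q=[cen(C,*p,2,lambda b:np.median(b)-b-15) for p in ps_]; w=[onz(C,*x,.045) for x in q]
    d=w[0]-w[1];print(q,w,np.linalg.norm(d),np.degrees(np.arctan2(d[1],d[0])), (w[0]+w[1])/2)
# trays: quad fits
h=cv2.cvtColor(T['bgr'],cv2.COLOR_BGR2HSV)
m=(((h[...,1]<150)&(h[...,2]>120))*255).astype(np.uint8)
for p in((214,233),(448,235)):
    k,l,st,ce=cv2.connectedComponentsWithStats(m);i=l[p[1],p[0]+8];ct=max(cv2.findContours((l==i).astype(np.uint8),0,1)[0],key=cv2.contourArea)
    z=.016 if p[0]<300 else .045
    w=np.array([onz(T,*x[0],z)[:2] for x in ct],np.float32);print(st[i],cv2.minAreaRect(w*1000))
E
```

```text
post tri (array([ 0.49597604, -0.02767755,  0.05266151]), np.float64(0.000590100728168525)) [ 0.49585752 -0.02780644  0.055     ] [ 0.49844486 -0.02755459  0.055     ]
[449.14224138 234.45043103] [177.07559199 249.50728597] bush tri (array([ 0.54787434, -0.21703852,  0.04460392]), np.float64(0.00028823540064406905)) [ 0.54782777 -0.21707624  0.045     ] [ 0.54830058 -0.21682258  0.045     ]
[array([455.68941504, 218.6448468 ]), array([442.29136691, 250.59892086])] [array([ 0.57948075, -0.22981657,  0.045     ]), array([ 0.51564179, -0.20380764,  0.045     ])] 0.06893385622759222 -22.16670283972882 [ 0.54756127 -0.2168121   0.045     ]
[array([169.68681319, 263.63873626]), array([184.42635659, 235.93178295])] [array([ 0.57970594, -0.2296753 ,  0.045     ]), array([ 0.51684403, -0.2034611 ,  0.045     ])] 0.06810876609949569 -22.636740942183 [ 0.54827499 -0.2165682   0.045     ]
[ 180  196   68   73 3360] ((543.0830078125, 254.405029296875), (111.44612121582031, 130.37796020507812), 79.20472717285156)
[ 429  208   41   55 1168] ((547.5347900390625, -217.13412475585938), (46.6435432434082, 100.35115814208984), 67.29253387451172)
```

```bash
cat >> h.py <<'E'
from scipy.spatial.transform import Rotation as Rn
def plan(p,yaw=None):
    s=bot.read_state();R=np.array(s['tcp_rot']);d=np.array(p)-s['position']
    if yaw is None: yaw=np.degrees(np.arctan2(R[1,0],R[0,0]))
    a=np.radians(yaw);x=np.array([np.cos(a),np.sin(a),0]);z=np.array([0,0,-1.]);G=np.c_[x,np.cross(z,x),z]
    print("t",round(s['time_s'],2),"rot",Rn.from_matrix(R.T@G).as_rotvec(degrees=True).round(2),"off cm",(R.T@d*100).round(2),"F",np.round(s['force'],2),"open",round(s['opening'],3),"pos",np.round(s['position'],4))
E
python3 -c "
from h import *
plan([.548,-.217,.20],-112.5);print(bot.read_state()['joint_positions'])"
```

```text
t 0.3 rot [1.00e-02 4.00e-02 4.65e+01] off cm [-20.36 -41.23   9.21] F [-1.16  0.56 -0.86] open 0.998 pos [ 0.2542 -0.5708  0.2919]
[-7.62312495e+01  3.02431567e+01  8.21104916e+01  1.61049732e-03
  6.76869702e+01 -1.02283637e+01]
```

>>> arm_command([
  {"rot":[0,0,46.5],"offset":[-20.4,-41.2,9.2],"gripper":0},
  {"rot":[0,0,46.5],"offset":[-20.4,-41.2,9.2],"gripper":0},
  {"rot":[0,0,46.5],"offset":[-20.4,-41.2,9.2],"gripper":0},
  {"rot":[0,0,46.5],"offset":[-20.4,-41.2,9.2],"gripper":0},
  {"rot":[0,0,46.5],"offset":[-20.4,-41.2,9.2],"gripper":0},
  {"rot":[0,0,46.5],"offset":[-20.4,-41.2,9.2],"gripper":0},
  {"rot":[0,0,46.5],"offset":[-20.4,-41.2,9.2],"gripper":0},
  {"rot":[0,0,46.5],"offset":[-20.4,-41.2,9.2],"gripper":0},
])

```text
time_s: 1.1
position: [0.501, -0.2732, 0.215]
tcp_rot: [[-0.383, -0.924, 0.0], [-0.924, 0.383, -0.0], [0.0, -0.001, -1.0]]
force: [0.9, -0.2, 0.4]
opening: 0.998
```

```bash
python3 -c "
from h import *
plan([.548,-.217,.20],-112.5);print(bot.read_state()['qvel'])"
```

```text
t 1.1 rot [-0.03 -0.01 -0.02] off cm [-6.99 -2.18  1.5 ] F [ 0.89 -0.22  0.36] open 0.998 pos [ 0.501  -0.2732  0.215 ]
[ 5.04529147e+01  1.30909364e+01 -7.00601412e+00  1.23349199e-02
 -7.26016793e+00  4.99051816e+01]
```

>>> arm_command([
  {"rot":[0,0,0],"offset":[-6,-1.9,1.3],"gripper":0},
  {"rot":[0,0,0],"offset":[-6,-1.9,1.3],"gripper":0},
  {"rot":[0,0,0],"offset":[-6,-1.9,1.3],"gripper":0},
  {"rot":[0,0,0],"offset":[-6,-1.9,1.3],"gripper":0},
])

```text
time_s: 1.5
position: [0.5401, -0.2272, 0.2023]
tcp_rot: [[-0.382, -0.924, -0.0], [-0.924, 0.382, -0.001], [0.001, 0.0, -1.0]]
force: [0.2, -0.3, -0.9]
opening: 1.001
```

```bash
python3 - <<'E'
from h import *
plan([.548,-.217,.083],-112.5)
T=cap("top");S=cap("scene")
o=np.hstack([cv2.resize(C['bgr'][y:y+110,x:x+140],None,fx=2.8,fy=2.8) for C,x,y in((T,380,180),(S,110,180))]);cv2.imwrite("pics/g1.png",o)
E
```

```text
t 1.5 rot [ 0.   -0.04  0.02] off cm [-1.25 -0.34 11.93] F [ 0.17 -0.32 -0.86] open 1.001 pos [ 0.5401 -0.2272  0.2023]
```

View pics/g1.png

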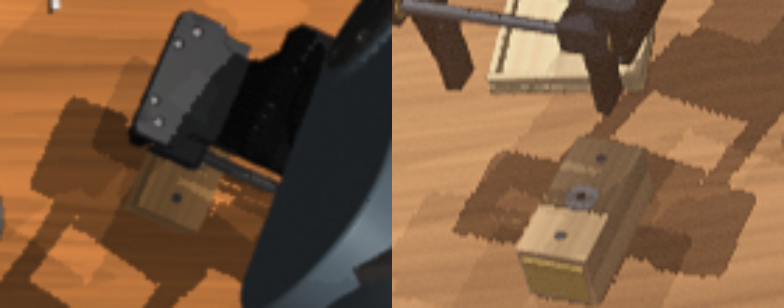

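The gripper is above the jig with its jaws across the width; the scene crop shows the bushing at about (580,195). I descend.

>>> arm_command([
  {"rot":[0,0,0],"offset":[-1.2,-0.3,4],"gripper":0},
  {"rot":[0,0,0],"offset":[-1.2,-0.3,6],"gripper":0},
  {"rot":[0,0,0],"offset":[-1.2,-0.3,9],"gripper":0},
  {"rot":[0,0,0],"offset":[-1.2,-0.3,11.9],"gripper":0},
  {"rot":[0,0,0],"offset":[-1.2,-0.3,11.9],"gripper":0},
  {"rot":[0,0,0],"offset":[-1.2,-0.3,11.9],"gripper":0},
  {"rot":[0,0,0],"offset":[-1.2,-0.3,11.9],"gripper":0},
])

```text
time_s: 2.3
position: [0.5484, -0.218, 0.0849]
tcp_rot: [[-0.384, -0.923, 0.003], [-0.923, 0.384, -0.002], [0.001, -0.003, -1.0]]
force: [-0.3, 0.2, -0.1]
opening: 1.004
```

```bash
python3 - <<'E'
from h import *
plan([.548,-.217,.083],-112.5)
S=cap("scene")
cv2.imwrite("pics/g2.png",cv2.resize(S['bgr'][170:310,90:270],None,fx=3.5,fy=3.5))
E
```

```text
t 2.3 rot [-0.17 -0.03 -0.08] off cm [-0.08  0.07  0.19] F [-0.26  0.2  -0.09] open 1.004 pos [ 0.5484 -0.218   0.0849]
```

Well placed: forces zero, within 1 mm. I close.

>>> arm_command([
  {"rot":[0,0,0],"offset":[-0.1,0.1,0.1],"gripper":1},
  {"rot":[0,0,0],"offset":[-0.1,0.1,0.1],"gripper":1},
  {"rot":[0,0,0],"offset":[-0.1,0.1,0.1],"gripper":1},
  {"rot":[0,0,0],"offset":[-0.1,0.1,0.1],"gripper":1},
  {"rot":[0,0,0],"offset":[-0.1,0.1,0.1],"gripper":1},
  {"rot":[0,0,0],"offset":[-0.1,0.1,0.1],"gripper":1},
  {"rot":[0,0,0],"offset":[-0.1,0.1,0.1],"gripper":1},
  {"rot":[0,0,0],"offset":[-0.1,0.1,0.1],"gripper":1},
])

```text
time_s: 3.15
position: [0.5472, -0.2154, 0.0822]
tcp_rot: [[-0.383, -0.924, -0.0], [-0.924, 0.383, -0.0], [0.0, 0.0, -1.0]]
force: [0.1, -0.1, 0.2]
opening: 0.529
```

>>> arm_command([
  {"rot":[0,0,0],"offset":[0,0,-2],"gripper":1},
  {"rot":[0,0,0],"offset":[0,0,-5],"gripper":1},
  {"rot":[0,0,0],"offset":[0,0,-9],"gripper":1},
  {"rot":[0,0,0],"offset":[0,0,-10],"gripper":1},
  {"rot":[0,0,0],"offset":[0,0,-10],"gripper":1},
  {"rot":[0,0,0],"offset":[0,0,-10],"gripper":1},
])

```text
time_s: 3.75
position: [0.5463, -0.2147, 0.1808]
tcp_rot: [[-0.383, -0.924, -0.003], [-0.924, 0.383, 0.002], [-0.001, 0.003, -1.0]]
force: [-1.1, -0.1, -3.4]
opening: 0.528
```

```bash
python3 - <<'E'
from h import *
plan([.4965,-.0283,.19],-112.5)
S=cap("scene")
cv2.imwrite("pics/g3.png",cv2.resize(S['bgr'][130:330,70:310],None,fx=2.5,fy=2.5))
E
```

```text
t 3.75 rot [ 0.17  0.03 -0.01] off cm [-15.32  11.74  -0.88] F [-1.08 -0.15 -3.41] open 0.528 pos [ 0.5463 -0.2147  0.1808]
```

View pics/g3.png

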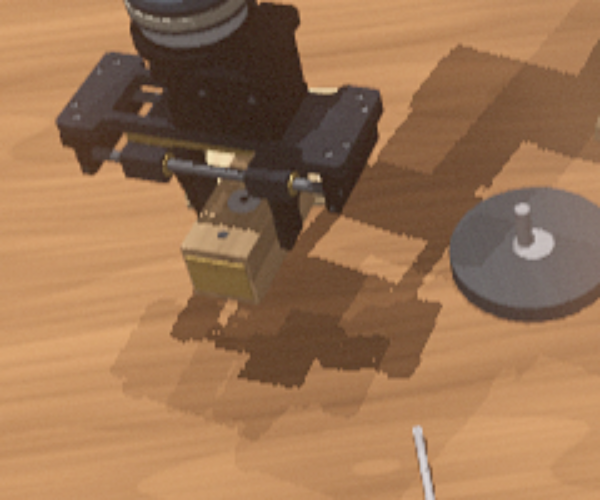

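Jig held square in the jaws (opening 0.528 × 87 = 46 mm, weight ≈3 N), with the bore visible at crop (244,199). I cross-check the hole's offset from the TCP with that view.

```bash
python3 - <<'E'
from h import *
S=cap("scene");s=bot.read_state();R=np.array(s['tcp_rot'])
w=onz(S,167.3,209.3,s['position'][2]-.0372);print(w,(R.T@(w-s['position'])*1000).round(2))
plan([.4953,-.0278,.165],-112.5)
E
```

```text
[ 0.54722159 -0.21497343  0.14289304] [-0.07 -1.42 37.19]
t 3.85 rot [ 0.26  0.05 -0.01] off cm [-15.31  11.83   1.58] F [ 0.15 -0.49 -2.14] open 0.527 pos [ 0.546  -0.2146  0.1801]
```

>>> arm_command([
  {"rot":[0,0,0],"offset":[-4,3.1,0],"gripper":1},
  {"rot":[0,0,0],"offset":[-8,6.2,0],"gripper":1},
  {"rot":[0,0,0],"offset":[-12,9.3,0.5],"gripper":1},
  {"rot":[0,0,0],"offset":[-14.5,11.2,1],"gripper":1},
  {"rot":[0,0,0],"offset":[-15.3,11.8,1.5],"gripper":1},
  {"rot":[0,0,0],"offset":[-15.3,11.8,1.5],"gripper":1},
  {"rot":[0,0,0],"offset":[-15.3,11.8,1.5],"gripper":1},
  {"rot":[0,0,0],"offset":[-15.3,11.8,1.5],"gripper":1},
])

```text
time_s: 4.65
position: [0.498, -0.0303, 0.1672]
tcp_rot: [[-0.384, -0.923, 0.002], [-0.923, 0.384, -0.001], [0.0, -0.002, -1.0]]
force: [0.7, -0.3, -2.5]
opening: 0.53
```

```bash
python3 - <<'E'
from h import *
plan([.4953,-.0278,.143],-112.5)
S=cap("scene");T=cap("top")
o=np.hstack([cv2.resize(S['bgr'][150:270,220:350],None,fx=4,fy=4)])
cv2.imwrite("pics/g4.png",o)
E
```

```text
t 4.65 rot [-0.1  -0.   -0.09] off cm [-0.13  0.35  2.42] F [ 0.65 -0.32 -2.47] open 0.53 pos [ 0.498  -0.0303  0.1672]
```

View pics/g4.png

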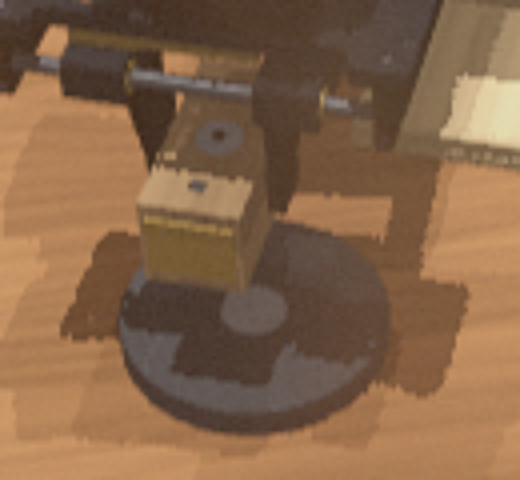

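The jig is just above the post (bore at crop (219,134)). I close in to about 5 mm above the post top.

>>> arm_command([
  {"rot":[0,0,0],"offset":[-0.1,0.3,1],"gripper":1},
  {"rot":[0,0,0],"offset":[-0.1,0.3,2.3],"gripper":1},
  {"rot":[0,0,0],"offset":[-0.1,0.3,2.3],"gripper":1},
  {"rot":[0,0,0],"offset":[-0.1,0.3,2.3],"gripper":1},
  {"rot":[0,0,0],"offset":[-0.1,0.3,2.3],"gripper":1},
])

```text
time_s: 5.25
position: [0.4947, -0.0269, 0.1444]
tcp_rot: [[-0.383, -0.924, 0.001], [-0.924, 0.383, -0.0], [-0.0, -0.001, -1.0]]
force: [-0.1, -0.9, -2.7]
opening: 0.524
```

```bash
python3 - <<'E'
from h import *
plan([.4953,-.0278,.132],-112.5)
E
```

```text
t 5.25 rot [-0.04  0.01 -0.02] off cm [ 0.05 -0.09  1.24] F [-0.1  -0.9  -2.75] open 0.524 pos [ 0.4947 -0.0269  0.1444]
```

>>> arm_command([
  {"rot":[0,0,0],"offset":[0.1,-0.1,0.4],"gripper":1},
  {"rot":[0,0,0],"offset":[0.1,-0.1,0.6],"gripper":1},
  {"rot":[0,0,0],"offset":[0.1,-0.1,0.8],"gripper":1},
  {"rot":[0,0,0],"offset":[0.1,-0.1,1.0],"gripper":1},
  {"rot":[0,0,0],"offset":[0.1,-0.1,1.0],"gripper":1},
  {"rot":[0,0,0],"offset":[0.1,-0.1,1.0],"gripper":1},
])

```text
time_s: 5.85
position: [0.495, -0.028, 0.1342]
tcp_rot: [[-0.383, -0.924, -0.0], [-0.924, 0.383, 0.0], [-0.0, 0.0, -1.0]]
force: [-0.9, 0.2, -3.7]
opening: 0.529
```

The jig's underside is 3 mm below the post top with no contact force, so the post has entered. I continue.

>>> arm_command([
  {"rot":[0,0,0],"offset":[0,0,0.4],"gripper":1},
  {"rot":[0,0,0],"offset":[0,0,0.8],"gripper":1},
  {"rot":[0,0,0],"offset":[0,0,1.2],"gripper":1},
  {"rot":[0,0,0],"offset":[0,0,1.6],"gripper":1},
  {"rot":[0,0,0],"offset":[0,0,1.8],"gripper":1},
  {"rot":[0,0,0],"offset":[0,0,1.8],"gripper":1},
  {"rot":[0,0,0],"offset":[0,0,1.8],"gripper":1},
])

```text
time_s: 6.55
position: [0.495, -0.028, 0.1161]
tcp_rot: [[-0.383, -0.924, -0.0], [-0.924, 0.383, 0.0], [-0.0, 0.0, -1.0]]
force: [0.2, 0.9, -3.7]
opening: 0.521
```

>>> arm_command([
  {"rot":[0,0,0],"offset":[0,0,0.2],"gripper":1},
  {"rot":[0,0,0],"offset":[0,0,0.3],"gripper":1},
  {"rot":[0,0,0],"offset":[0,0,0.4],"gripper":1},
  {"rot":[0,0,0],"offset":[0,0,0.5],"gripper":1},
  {"rot":[0,0,0],"offset":[0,0,0.5],"gripper":1},
])

```text
time_s: 7.05
position: [0.4952, -0.0282, 0.1121]
tcp_rot: [[-0.383, -0.924, 0.001], [-0.924, 0.383, -0.0], [-0.0, -0.001, -1.0]]
force: [-1.0, 0.3, 3.8]
opening: 0.525
```

>>> arm_command([
  {"rot":[0,0,0],"offset":[0,0,0.1],"gripper":1},
  {"rot":[0,0,0],"offset":[0,0,0.2],"gripper":1},
  {"rot":[0,0,0],"offset":[0,0,0.3],"gripper":1},
  {"rot":[0,0,0],"offset":[0,0,0.3],"gripper":1},
])

```text
time_s: 7.45
position: [0.4951, -0.0281, 0.1088]
tcp_rot: [[-0.383, -0.924, 0.001], [-0.924, 0.383, -0.0], [-0.0, -0.001, -1.0]]
force: [-0.2, -0.2, 2.9]
opening: 0.526
```

>>> arm_command([
  {"rot":[0,0,0],"offset":[0,0,0.1],"gripper":1},
  {"rot":[0,0,0],"offset":[0,0,0.2],"gripper":1},
  {"rot":[0,0,0],"offset":[0,0,0.3],"gripper":1},
  {"rot":[0,0,0],"offset":[0,0,0.4],"gripper":1},
  {"rot":[0,0,0],"offset":[0,0,0.4],"gripper":1},
])

```text
time_s: 7.95
position: [0.495, -0.028, 0.1038]
tcp_rot: [[-0.383, -0.924, -0.0], [-0.924, 0.383, 0.0], [-0.0, 0.0, -1.0]]
force: [0.4, 0.5, -3.2]
opening: 0.522
```

>>> arm_command([
  {"rot":[0,0,0],"offset":[0,0,0.1],"gripper":1},
  {"rot":[0,0,0],"offset":[0,0,0.2],"gripper":1},
  {"rot":[0,0,0],"offset":[0,0,0.3],"gripper":1},
  {"rot":[0,0,0],"offset":[0,0,0.3],"gripper":1},
])

```text
time_s: 8.35
position: [0.495, -0.028, 0.101]
tcp_rot: [[-0.383, -0.924, -0.0], [-0.924, 0.383, 0.0], [-0.0, 0.0, -1.0]]
force: [0.6, 0.1, -3.6]
opening: 0.53
```

The bushing is past its plungers (the load has dropped back to the weight alone). Now the last bit, to firm contact.

>>> arm_command([
  {"rot":[0,0,0],"offset":[0,0,0.05],"gripper":1},
  {"rot":[0,0,0],"offset":[0,0,0.1],"gripper":1},
  {"rot":[0,0,0],"offset":[0,0,0.15],"gripper":1},
  {"rot":[0,0,0],"offset":[0,0,0.15],"gripper":1},
])

```text
time_s: 8.75
position: [0.495, -0.028, 0.1002]
tcp_rot: [[-0.383, -0.924, 0.0], [-0.924, 0.383, -0.0], [-0.0, -0.0, -1.0]]
force: [0.7, 0.6, 4.6]
opening: 0.524
```

>>> arm_command([
  {"rot":[0,0,0],"offset":[0,0,0.05],"gripper":1},
  {"rot":[0,0,0],"offset":[0,0,0.1],"gripper":1},
  {"rot":[0,0,0],"offset":[0,0,0.1],"gripper":1},
])

```text
time_s: 9.05
position: [0.495, -0.028, 0.1001]
tcp_rot: [[-0.383, -0.924, 0.001], [-0.924, 0.383, -0.0], [-0.0, -0.001, -1.0]]
force: [-1.9, 0.7, 13.4]
opening: 0.529
```

Seated at the predicted height with about 13 N. I unload, open and rise.

>>> arm_command([
  {"rot":[0,0,0],"offset":[0,0,-0.15],"gripper":1},
  {"rot":[0,0,0],"offset":[0,0,-0.15],"gripper":0},
  {"rot":[0,0,0],"offset":[0,0,-0.15],"gripper":0},
  {"rot":[0,0,0],"offset":[0,0,-0.15],"gripper":0},
  {"rot":[0,0,0],"offset":[0,0,-0.15],"gripper":0},
  {"rot":[0,0,0],"offset":[0,0,-0.15],"gripper":0},
  {"rot":[0,0,0],"offset":[0,0,-0.15],"gripper":0},
])

```text
time_s: 9.75
position: [0.4949, -0.0281, 0.1002]
tcp_rot: [[-0.383, -0.924, -0.0], [-0.924, 0.383, 0.0], [0.0, 0.0, -1.0]]
force: [0.1, 1.0, 1.4]
opening: 0.959
```

>>> arm_command([
  {"rot":[0,0,0],"offset":[0,0,-2],"gripper":0},
  {"rot":[0,0,0],"offset":[0,0,-5],"gripper":0},
  {"rot":[0,0,0],"offset":[0,0,-8],"gripper":0},
  {"rot":[0,0,0],"offset":[0,0,-8],"gripper":0},
  {"rot":[0,0,0],"offset":[0,0,-8],"gripper":0},
])

```text
time_s: 10.25
position: [0.4951, -0.0281, 0.1808]
tcp_rot: [[-0.383, -0.924, 0.002], [-0.924, 0.383, -0.0], [-0.0, -0.002, -1.0]]
force: [0.3, -0.4, 0.7]
opening: 1.002
```

```bash
python3 - <<'E'
from h import *
plan([.4965,-.0285,.137],-112.5)
S=cap("scene")
cv2.imwrite("pics/g5.png",cv2.resize(S['bgr'][150:270,220:350],None,fx=4,fy=4))
E
```

```text
t 10.25 rot [-0.09  0.01 -0.  ] off cm [-0.01 -0.14  4.38] F [ 0.28 -0.38  0.69] open 1.002 pos [ 0.4951 -0.0281  0.1808]
```

View pics/g5.png

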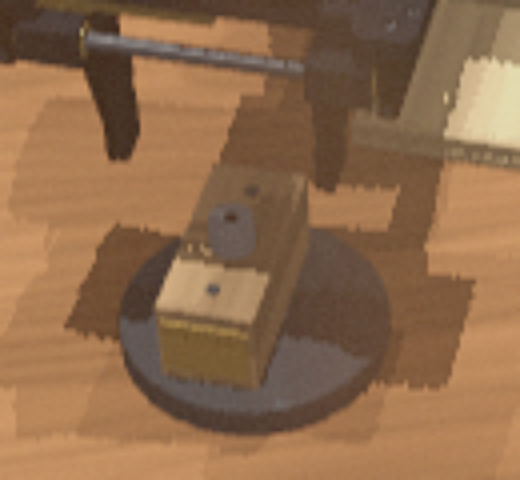

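The bushing stands proud (bore at crop (231,215)) and the jig sits flat on the base. I check the bushing position.

```bash
python3 - <<'E'
from h import *
S=cap("scene");w=onz(S,277.4,203.4,.077);print(w,bot.tip_extent)
plan([.4963,-.0286,.135],-112.5)
E
```

```text
[ 0.49546548 -0.02845364  0.077     ] 0.0697
t 10.35 rot [ 0.1  -0.01 -0.  ] off cm [-0.01 -0.22  4.45] F [ 0.29  0.36 -0.83] open 1.0 pos [ 0.4943 -0.0279  0.1795]
```

>>> arm_command([
  {"rot":[0,0,0],"offset":[0,-0.1,1.5],"gripper":0},
  {"rot":[0,0,0],"offset":[0,-0.1,3.5],"gripper":0},
  {"rot":[0,0,0],"offset":[0,-0.1,4.4],"gripper":0},
  {"rot":[0,0,0],"offset":[0,-0.1,4.4],"gripper":0},
  {"rot":[0,0,0],"offset":[0,-0.1,4.4],"gripper":0},
  {"rot":[0,0,0],"offset":[0,-0.1,4.4],"gripper":0},
])

```text
time_s: 10.95
position: [0.4962, -0.0285, 0.1366]
tcp_rot: [[-0.383, -0.924, 0.001], [-0.924, 0.383, -0.0], [-0.0, -0.001, -1.0]]
force: [0.7, -0.3, -0.0]
opening: 1.002
```

```bash
python3 - <<'E'
from h import *
plan([.496,-.0285,.135],-112.5)
E
```

```text
t 10.95 rot [-0.04  0.01 -0.  ] off cm [0.01 0.02 0.16] F [ 0.75 -0.28 -0.01] open 1.002 pos [ 0.4962 -0.0285  0.1366]
```

>>> arm_command([
  {"rot":[0,0,0],"offset":[0,0,0.1],"gripper":0},
  {"rot":[0,0,0],"offset":[0,0,0.1],"gripper":1},
  {"rot":[0,0,0],"offset":[0,0,0.1],"gripper":1},
  {"rot":[0,0,0],"offset":[0,0,0.1],"gripper":1},
  {"rot":[0,0,0],"offset":[0,0,0.1],"gripper":1},
  {"rot":[0,0,0],"offset":[0,0,0.1],"gripper":1},
  {"rot":[0,0,0],"offset":[0,0,0.1],"gripper":1},
  {"rot":[0,0,0],"offset":[0,0,0.1],"gripper":1},
])

```text
time_s: 11.75
position: [0.4959, -0.0284, 0.1352]
tcp_rot: [[-0.383, -0.924, -0.0], [-0.924, 0.383, 0.0], [-0.0, 0.0, -1.0]]
force: [-0.2, -0.0, 0.5]
opening: 0.447
```

>>> arm_command([
  {"rot":[0,0,0],"offset":[0,0,0],"gripper":1},
  {"rot":[0,0,0],"offset":[0,0,0],"gripper":1},
  {"rot":[0,0,0],"offset":[0,0,0],"gripper":1},
  {"rot":[0,0,0],"offset":[0,0,0],"gripper":1},
])

```text
time_s: 12.15
position: [0.4958, -0.0284, 0.1352]
tcp_rot: [[-0.383, -0.924, -0.0], [-0.924, 0.383, 0.0], [0.0, 0.0, -1.0]]
force: [0.3, -0.4, -0.2]
opening: 0.232
```

>>> arm_command([
  {"rot":[0,0,0],"offset":[0,0,0],"gripper":1},
  {"rot":[0,0,0],"offset":[0,0,0],"gripper":1},
  {"rot":[0,0,0],"offset":[0,0,0],"gripper":1},
])

```text
time_s: 12.45
position: [0.4959, -0.0284, 0.1352]
tcp_rot: [[-0.383, -0.924, -0.0], [-0.924, 0.383, -0.0], [0.0, 0.0, -1.0]]
force: [0.7, -0.7, -0.2]
opening: 0.231
```

```bash
python3 - <<'E'
from h import *
plan([.496,-.0285,.135],-112.5)
S=cap("scene")
cv2.imwrite("pics/g6.png",cv2.resize(S['bgr'][150:270,220:350],None,fx=4,fy=4))
E
```

```text
t 12.45 rot [ 0. -0. -0.] off cm [-0.   -0.02  0.02] F [ 0.7  -0.71 -0.24] open 0.231 pos [ 0.4959 -0.0284  0.1352]
```

View pics/g6.png

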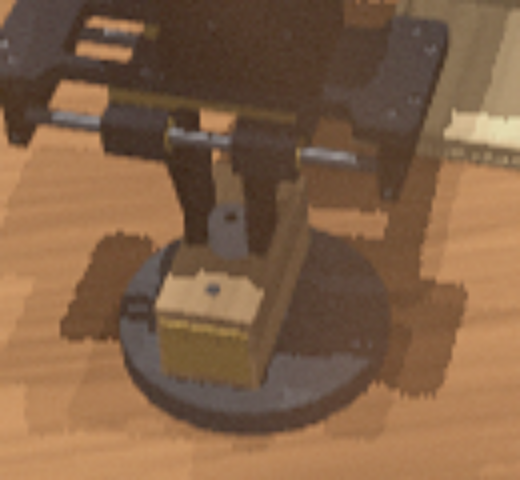

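The bushing sits between the fingertips at crop (231,230) and the opening is stable. I lift straight up.

>>> arm_command([
  {"rot":[0,0,0],"offset":[0,0,-0.4],"gripper":1},
  {"rot":[0,0,0],"offset":[0,0,-0.8],"gripper":1},
  {"rot":[0,0,0],"offset":[0,0,-1.2],"gripper":1},
  {"rot":[0,0,0],"offset":[0,0,-2],"gripper":1},
  {"rot":[0,0,0],"offset":[0,0,-4],"gripper":1},
  {"rot":[0,0,0],"offset":[0,0,-5.5],"gripper":1},
  {"rot":[0,0,0],"offset":[0,0,-5.5],"gripper":1},
  {"rot":[0,0,0],"offset":[0,0,-5.5],"gripper":1},
])

```text
time_s: 13.3
position: [0.4959, -0.0284, 0.1906]
tcp_rot: [[-0.383, -0.924, 0.001], [-0.924, 0.383, -0.0], [-0.0, -0.001, -1.0]]
force: [-0.6, 0.7, -1.3]
opening: 0.228
```

```bash
python3 - <<'E'
from h import *
plan([.542,.254,.19],-101)
S=cap("scene")
cv2.imwrite("pics/g7.png",cv2.resize(S['bgr'][130:270,210:360],None,fx=4,fy=4))
E
```

```text
t 13.3 rot [ -0.06  -0.   -11.5 ] off cm [-27.86   6.55   0.06] F [-0.55  0.7  -1.26] open 0.228 pos [ 0.4959 -0.0284  0.1906]
```

View pics/g7.png

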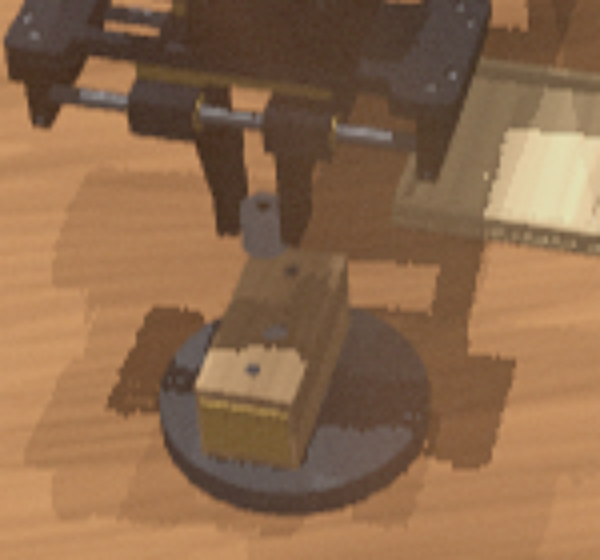

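The bushing is upright in the fingertips at (262,222) and the jig stayed flat. I carry it to tray A.

>>> arm_command([
  {"rot":[0,0,0],"offset":[-3,0.7,0],"gripper":1},
  {"rot":[0,0,0],"offset":[-7,1.6,0],"gripper":1},
  {"rot":[0,0,0],"offset":[-11.5,2.7,0],"gripper":1},
  {"rot":[0,0,0],"offset":[-16,3.8,0],"gripper":1},
  {"rot":[0,0,0],"offset":[-20.5,4.8,0],"gripper":1},
  {"rot":[0,0,0],"offset":[-24.5,5.8,0],"gripper":1},
  {"rot":[0,0,0],"offset":[-27,6.4,0],"gripper":1},
  {"rot":[0,0,0],"offset":[-27.8,6.6,0],"gripper":1},
])

```text
time_s: 14.15
position: [0.5409, 0.2563, 0.189]
tcp_rot: [[-0.38, -0.925, -0.001], [-0.925, 0.38, 0.0], [0.0, 0.001, -1.0]]
force: [0.0, -0.7, -0.8]
opening: 0.229
```

>>> arm_command([
  {"rot":[0,0,0],"offset":[0,0,0],"gripper":1},
  {"rot":[0,0,0],"offset":[0,0,0],"gripper":1},
  {"rot":[0,0,0],"offset":[0,0,0],"gripper":1},
])

```text
time_s: 14.45
position: [0.541, 0.2521, 0.1899]
tcp_rot: [[-0.384, -0.923, -0.001], [-0.923, 0.384, -0.001], [0.001, 0.001, -1.0]]
force: [-0.6, -0.0, -0.4]
opening: 0.23
```

```bash
python3 - <<'E'
from h import *
plan([.542,.254,.096])
S=cap("scene")
cv2.imwrite("pics/g8.png",cv2.resize(S['bgr'][120:270,370:530],None,fx=4,fy=4))
E
```

```text
t 14.45 rot [ 0.06 -0.07 -0.  ] off cm [-0.23 -0.02  9.39] F [-0.59 -0.03 -0.4 ] open 0.23 pos [0.541  0.2521 0.1899]
```

View pics/g8.png

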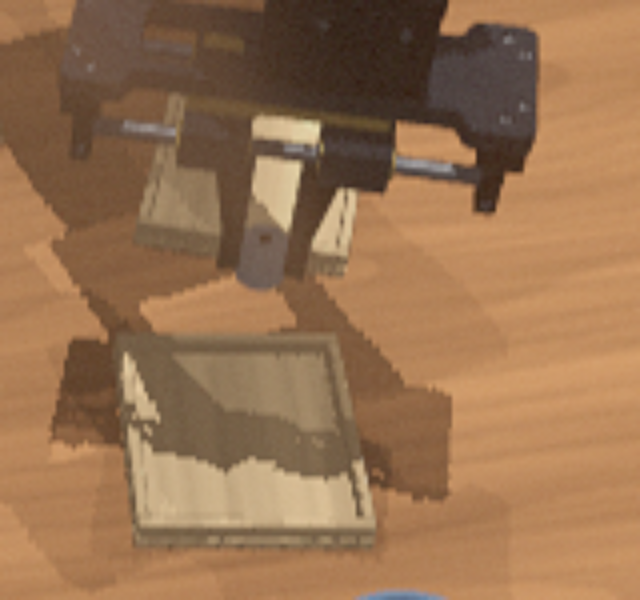

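The bushing is held at (262,257) and tray A lies below it, with the centre at about (245,435). I lower it.

>>> arm_command([
  {"rot":[0,0,0],"offset":[0,0,3],"gripper":1},
  {"rot":[0,0,0],"offset":[0,0,6.5],"gripper":1},
  {"rot":[0,0,0],"offset":[0,0,8.5],"gripper":1},
  {"rot":[0,0,0],"offset":[0,0,9.5],"gripper":1},
  {"rot":[0,0,0],"offset":[0,0,9.9],"gripper":1},
  {"rot":[0,0,0],"offset":[0,0,9.9],"gripper":1},
  {"rot":[0,0,0],"offset":[0,0,9.9],"gripper":1},
  {"rot":[0,0,0],"offset":[0,0,9.9],"gripper":1},
])

```text
time_s: 15.3
position: [0.5421, 0.2538, 0.0925]
tcp_rot: [[-0.383, -0.924, 0.002], [-0.924, 0.383, 0.001], [-0.001, -0.002, -1.0]]
force: [-0.1, -0.3, -1.1]
opening: 0.232
```

>>> arm_command([
  {"rot":[0,0,0],"offset":[0,0,0.1],"gripper":1},
  {"rot":[0,0,0],"offset":[0,0,0.2],"gripper":1},
  {"rot":[0,0,0],"offset":[0,0,0.3],"gripper":1},
  {"rot":[0,0,0],"offset":[0,0,0.3],"gripper":1},
])

```text
time_s: 15.7
position: [0.5412, 0.2537, 0.0881]
tcp_rot: [[-0.383, -0.924, -0.0], [-0.924, 0.383, -0.0], [0.0, 0.0, -1.0]]
force: [0.1, -1.0, -0.5]
opening: 0.232
```

>>> arm_command([
  {"rot":[0,0,0],"offset":[0,0,0.1],"gripper":1},
  {"rot":[0,0,0],"offset":[0,0,0.15],"gripper":1},
  {"rot":[0,0,0],"offset":[0,0,0.2],"gripper":1},
  {"rot":[0,0,0],"offset":[0,0,0.2],"gripper":1},
])

```text
time_s: 16.1
position: [0.5413, 0.2537, 0.0863]
tcp_rot: [[-0.383, -0.924, -0.0], [-0.924, 0.383, 0.0], [0.0, 0.0, -1.0]]
force: [-0.3, 0.5, 0.7]
opening: 0.227
```

>>> arm_command([
  {"rot":[0,0,0],"offset":[0,0,0.05],"gripper":1},
  {"rot":[0,0,0],"offset":[0,0,0.05],"gripper":1},
  {"rot":[0,0,0],"offset":[0,0,0.05],"gripper":1},
])

```text
time_s: 16.4
position: [0.5413, 0.2537, 0.0862]
tcp_rot: [[-0.383, -0.924, 0.0], [-0.924, 0.383, -0.0], [-0.0, -0.0, -1.0]]
force: [-0.9, -0.7, 3.9]
opening: 0.227
```

It touches the floor at the predicted height with about 4 N. I open partway, then rise.

>>> arm_command([
  {"rot":[0,0,0],"offset":[0,0,-0.05],"gripper":0.6},
  {"rot":[0,0,0],"offset":[0,0,-0.05],"gripper":0.6},
  {"rot":[0,0,0],"offset":[0,0,-0.05],"gripper":0.6},
  {"rot":[0,0,0],"offset":[0,0,-0.05],"gripper":0.6},
  {"rot":[0,0,0],"offset":[0,0,-0.05],"gripper":0.6},
])

```text
time_s: 16.9
position: [0.5413, 0.2536, 0.086]
tcp_rot: [[-0.383, -0.924, -0.0], [-0.924, 0.383, -0.0], [0.0, 0.0, -1.0]]
force: [0.2, -0.7, 0.7]
opening: 0.394
```

>>> arm_command([
  {"rot":[0,0,0],"offset":[0,0,-1],"gripper":0.6},
  {"rot":[0,0,0],"offset":[0,0,-3],"gripper":0.6},
  {"rot":[0,0,0],"offset":[0,0,-7],"gripper":0.6},
  {"rot":[0,0,0],"offset":[0,0,-11],"gripper":0.6},
  {"rot":[0,0,0],"offset":[0,0,-13],"gripper":0.6},
  {"rot":[0,0,0],"offset":[0,0,-13],"gripper":0.6},
  {"rot":[0,0,0],"offset":[0,0,-13],"gripper":0.6},
  {"rot":[0,0,0],"offset":[0,0,-13],"gripper":0.6},
])

```text
time_s: 17.7
position: [0.5403, 0.2534, 0.215]
tcp_rot: [[-0.383, -0.924, -0.003], [-0.924, 0.383, -0.001], [0.002, 0.002, -1.0]]
force: [-0.6, -0.1, -0.7]
opening: 0.402
```

```bash
python3 - <<'E'
from h import *
plan([.542,.254,.2])
S=cap("scene")
cv2.imwrite("pics/g9.png",cv2.resize(S['bgr'][140:350,220:520],None,fx=2.6,fy=2.6))
E
```

```text
t 17.7 rot [ 0.13 -0.1  -0.  ] off cm [-0.12 -0.13  1.5 ] F [-0.64 -0.07 -0.67] open 0.402 pos [0.5403 0.2534 0.215 ]
```

View pics/g9.png

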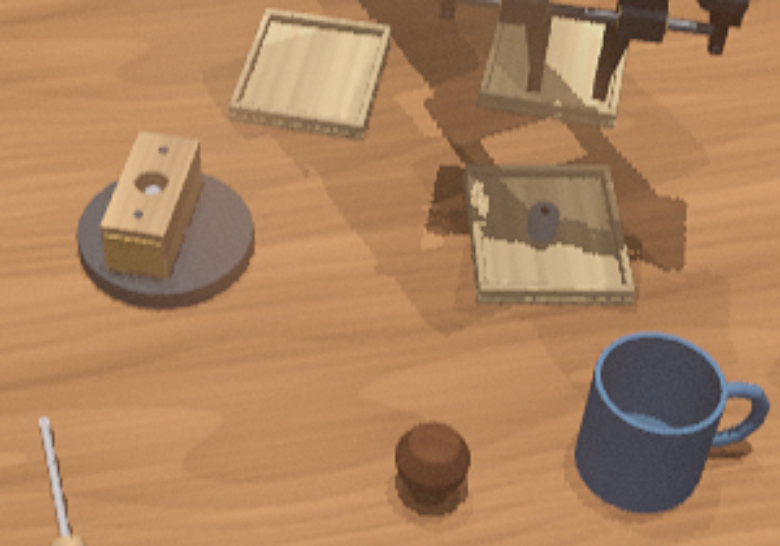

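The bushing stands upright in tray A at (544,222). The jig sits flat on the stand with the post visible in its recess at (152,188), and the mug, knob and chisel are where they were. I hand in.

```bash
python3 -c "
from h import *
print(ticket.hand_in())"
```

```text
the job is handed in; nothing more can be done
None
```

The job is done and handed in at about 18 s of robot time. The jig is on the stand, and the bushing was pushed up, pulled out and stood on end in the parts tray farthest from the base.

- **Jig:** The post entered the hole at the first try. The jig met the base at the predicted height, TCP z about 0.100 m, and was pressed with about 13 N at the wrist. It stayed flat while the bushing was pulled, and the last picture shows the post in the empty recess.
- **Bushing:** It touched the tray floor at the predicted height with about 4 N, and stands upright near the middle of the tray in the last picture.
- **Bystanders and hand-in:** The mug and knob, and the part of the hand tool in view, look undisturbed. The gripper was about 13 cm above the tray, touching nothing.
- **One disagreement:** The gripper opening on the bushing read about 20 mm instead of 22 mm, probably because only the fingertips held it. The grip stayed stable throughout.

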